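Change round the lidded pans at the serving hatch

ROBOT

A 6-joint arm with a two-finger parallel gripper is mounted at the origin on the work surface. World frame = base frame: x ahead of the robot, y to its left, z up, the work surface at z = 0. Lengths are in mm, angles in rad, forces in N, time in s.
With the tool pointing down it reaches from about 350 to 875 mm from the base axis. Payload 4.2 kg.
Tool frame: the origin (TCP) lies midway between the tips of the shut fingers; the grasp point (between the pads) lies 19 mm behind it; z points along the fingers, y is the line along which they close (so a half turn about z gives the same grasp; the last joint's range is limited). The gripper opens to 85 mm and grips with 20 to 120 N. Pads are 22 mm wide; open, the fingers measure 114 mm over their backs; the gripper's body (76 mm by 85 mm) begins 54 mm behind the grasp point. The pads swing forward as they close: fully open they stand 13 mm farther back than shut.
Start: joints at [1.496, 0.385, 0.008, 0, -1.194, -0.259], TCP at [204.74, 590.492, 231.312] pointing down, gripper open.
Joint ranges: [-3.14, 3.14], [-1.21, 2.06], [-1.07, 1.41], [-3.16, 2.05], [-2.99, -0.16], [-3.1, 3.1]. Speed limits (rad/s): [2.79, 2.79, 3.14, 3.14, 3.14, 3.14].

INTERFACE

Orientations are given as a unit quaternion [x, y, z, w].
In Python, from bench import read_state, get_image, job_done gives the robot as it stands.
- The arm moves only by the shell command python3 -m jog 'ROWS'. ROWS is JSON, a list of rows, each a list of 3 entries, a list of its own where there are three numbers: the shift along the world's x, y, z scaled (see below), then the turn, a rotation vector about the world's x, y, z scaled (see below), then the gripper's target within -1 to 1 (shut at 1, half-way at 0, fully open at -1). In form: [[[x, y, z], [wx, wy, wz], claw], ...]. A call has 1 to 20 rows; each row is the pose to reach, as a shift and turn from the pose commanded when the call began; what a row does not reach only later rows make up. The controller multiplies each number of a shift by 10 cm and each number of a turn by 120 degrees. A row lasts 1/10 s, in which the tool goes at most 50 mm and 8.59 degrees, less where a joint would pass 70% of its speed; a pose out of reach is approached as far as the arm can. A call with a number of a shift or a turn outside -1 to 1 is refused whole. A call with a gripper value outside its range is refused whole. The fingers move at their own pace and stop on an object; the grip force is fixed at half the most. Time passes only in rows, so rows that repeat a pose let the fingers close. It gives the time, the measured TCP pose, the force, the opening and the grip force at its end, in the units of the state.
- read_state(): the state, without advancing time (a new reading comes with each control period).
- get_image(name): name is "scene" or "top" or "wrist"; returns a dict with "frame" (480x640x3 uint8, red, green, blue), "range_z" (480x640 float32, mm along the optical axis (not along the pixel's ray), 0 where there is no reading), "fx", "fy", "cx", "cy" (pixels), "R" (3x3) and "t" (3): a world point X has camera coordinates R X + t. Camera axes: x right, y down, z forward; pixel columns grow to the right and rows downward; lengths in mm; the calibration is good to about 2 mm. A picture is of the moment at which its call begins.
- job_done(): hands the job in; it is judged then, once.
The state is a dict: "clock": time; "joints": joint angles; "joint_vel": joint speeds; "joint_efforts": joint torques, N m; "position": TCP position; "ee_rot": TCP orientation; "contact_force": force on the tool from outside, world axes, zero at the start; "wrist_torque": the same for the moment, N m; "gripper_width": finger opening in mm; "grasp_force": force on a finger pad.
Only numpy, scipy, OpenCV 4.12 (cv2) and the standard library are available. Lean on these libraries where they do the work, as an engineer would, in place of code of your own. Each camera call takes 0.05 s, during which the arm holds its last target. There are 200 camera calls.

TASK

The three lidded steel pans on the serving counter are in each other's places. Change them round, using the empty square mat as a free spot on the way: the rectangular pan goes under the low hood of the warmer, handle outside, slid in until its back end is at the stop; the oval pan goes on the middle of the oval mat, lying along it; the round pan goes on the middle of the round mat. Keep the pans level and leave the three small sauce dishes where they stand.

Things in the scene. Friction and masses are not known exactly. Their poses are not given: they have to be found in the camera images.
- rect_pan_mid (a point): Rectangular steel pan, 150 x 80 mm, 40 mm high with its fixed lid. Black grip bar on the lid: 46 mm long (pan x), 14 wide, 14 high, on thin stems, 21 mm clear above the lid; bar centre 48 mm above this point and 45 mm towards its front (-x). Point: middle of the pan, 20 mm above its underside; x along its length from grip end to plain back end, z up. 350 g or so. Starts on the round mat.
- oval_pan_mid (a point): Oval steel pan, 150 x 80 mm with half-round ends, 40 mm high with its fixed lid. Black grip bar on the lid: 46 mm long (pan x), 14 wide, 14 high, on thin stems, 21 mm clear above the lid; bar centre 48 mm above this point and 45 mm towards its front (-x). Point: middle of the pan, 20 mm above its underside; x along its length from grip end to plain back end, z up. 350 g or so. Starts in the warmer, back half under the hood.
- round_pan_mid (a point): Round steel pan, 90 mm across, 40 mm high with its fixed lid. Black grip bar on the lid: 46 mm long (pan x), 14 wide, 14 high, on thin stems, 21 mm clear above the lid; bar centre 48 mm above this point. Point: middle of the pan, 20 mm above its underside; x along the bar, z up. 300 g or so. Starts on the oval mat.
- warmer: Fixed steel warmer, open to its front (-x). Hood over x = 10 to 90 mm: underside 52, top 60 mm above the counter; cheeks below it 112 mm apart inside, 136 outside. Behind, a box 86 mm high, x = 77 to 141 mm, its front face the stop. Pans stand on the bare counter. Origin: on the counter, where a pan's middle lies with its back 2 mm from the stop; x points in, z up.
- oval_mat: Fixed dark rubber mat lying flat, 190 x 120 mm with half-round ends, 3 mm thick. Origin: centre of its underside; x along its length.
- round_mat: Fixed dark rubber mat lying flat, round, 144 mm across, 3 mm thick. Origin: centre of its underside.
- square_mat: Fixed dark rubber mat lying flat, 135 x 135 mm square, 3 mm thick, empty at the start: the free spot. Origin: centre of its underside; x and y along its sides.
- dish_right: small round steel sauce dish with a red-brown filling, 56 mm across, 30 mm high; the robot's right-hand (-y) one of three standing among the pans. Origin: centre of its underside. Not to be moved.
- dish_middle: small round steel sauce dish with a red-brown filling, 56 mm across, 30 mm high; the middle one of three standing among the pans. Origin: centre of its underside. Not to be moved.
- dish_left: small round steel sauce dish with a red-brown filling, 56 mm across, 30 mm high; the robot's left-hand (+y) one of three standing among the pans. Origin: centre of its underside. Not to be moved.
Things that resemble listed ones, but are neither listed nor needed, are in the scene too. What is shaped like the round_mat but purple is not meant. Leave any pink look-alike of the part that bears round_pan_mid alone.

How it is judged (in metres and radians):
At the end, for the whole second after the job is handed in: Rectangular pan in the warmer: within 13 mm of home lengthways, 18 mm sideways, 0.3 rad in line. Oval pan within 15 mm of the oval mat's middle, in line to 0.2 rad (either way round). Round pan within 15 mm of the round mat's middle. All standing level, released, at rest (x of rect_pan_mid in the frame of warmer between -0.013 and 0.01 m and y of rect_pan_mid in the frame of warmer between -0.018 and 0.018 m and angle between the x axis of rect_pan_mid and the x axis of warmer, either way round below 0.3 rad and horizontal distance between oval_pan_mid and oval_mat below 0.015 m and angle between the x axis of oval_pan_mid and the x axis of oval_mat, either way round below 0.2 rad and horizontal distance between round_pan_mid and round_mat below 0.015 m and height (world z) of each of rect_pan_mid, oval_pan_mid, round_pan_mid below 0.03 m and angle between each of rect_pan_mid, oval_pan_mid, round_pan_mid's own z axis and vertical below 0.1 rad and linear speed of each of rect_pan, oval_pan, round_pan below 0.02 m/s); the robot touches nothing.
It fails at once if a sauce dish is pushed more than 25 mm from its place or knocked over (distance of any of dish_right, dish_middle, dish_left from where it was at the start of the episode above 0.025 m or angle between any of dish_right, dish_middle, dish_left's own z axis and vertical above 0.5 rad).
It fails at once if a pan is tipped by more than 0.5 rad (angle between any of rect_pan_mid, oval_pan_mid, round_pan_mid's own z axis and vertical above 0.5 rad).
It also fails if it takes over 109 s, if anything falls off the work surface, if the arm or the gripper's body presses on something with over 40 N, if the wrist force passes 120 N, or if a joint passes its speed limit or range.

## Working session

There is one attempt and no reset: what is moved stays moved. The work goes in short steps, Python scripts to look and compute and a shell command to move; the robot and the scene stay as the last step left them, time stands still between calls to the robot, and variables do not carry over. Pictures are saved under pics/ and viewed, at most 14 in all, crops included, and the job is handed in when it is done.

```bash
mkdir -p pics
python3 - <<'E'
from bench import read_state,get_image
import cv2,numpy as np,pickle
for n in("top","scene"):
    d=get_image(n); pickle.dump(d,open(f"pics/{n}0.pkl","wb"))
    cv2.imwrite(f"pics/{n}0.png",d["frame"][:,:,::-1])
    print(n,d["fx"],d["cx"],d["cy"],np.round(d["R"],3).tolist(),np.round(d["t"]).tolist())
print(read_state())
E
```

```text
top 461.73094400753433 315.1737047105495 237.14476341999284 [[-0.001, -1.0, -0.007], [-0.997, 0.001, -0.071], [0.071, 0.006, -0.997]] [14.0, 446.0, 1114.0]
scene 487.4761318924021 320.4469153611908 241.85122117639148 [[-0.313, 0.95, -0.006], [0.793, 0.258, -0.552], [-0.523, -0.178, -0.834]] [122.0, -346.0, 1614.0]
{'clock': 0.1, 'joints': array([ 1.49561559e+00,  3.85471447e-01,  6.77312368e-03, -4.23486149e-04,
       -1.19400637e+00, -2.58600236e-01]), 'joint_vel': array([-8.26784866e-05, -8.06556908e-04,  1.97326771e-03,  1.51602654e-03,
        1.48274277e-03,  2.09775253e-04]), 'joint_efforts': array([-5.12756924e-04, -3.93325317e+01,  1.88929081e+01,  4.19799194e+00,
       -2.60067100e-03,  6.09987879e-06]), 'position': array([204.57714716, 590.02197327, 230.34180342]), 'ee_rot': array([ 9.86092632e-01, -1.66193779e-01, -1.08602411e-04,  9.68199937e-04]), 'contact_force': array([0.00431157, 1.51669269, 0.14994691]), 'wrist_torque': array([0.01162792, 0.01114614, 0.00162611]), 'grasp_force': 0.0, 'gripper_width': 85.43874037182356}
```

View pics/top0.png

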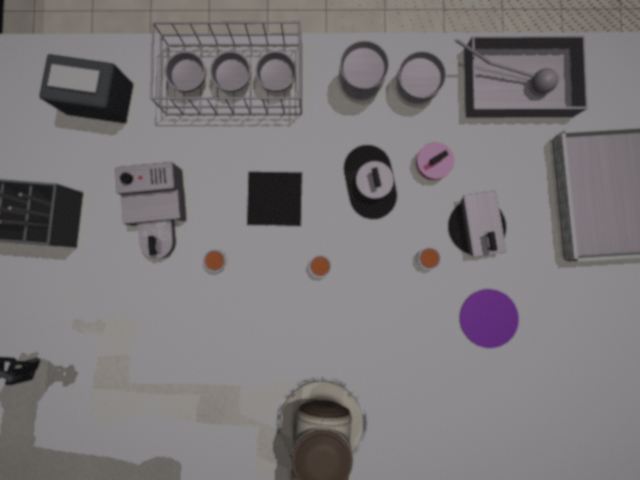

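View pics/scene0.png

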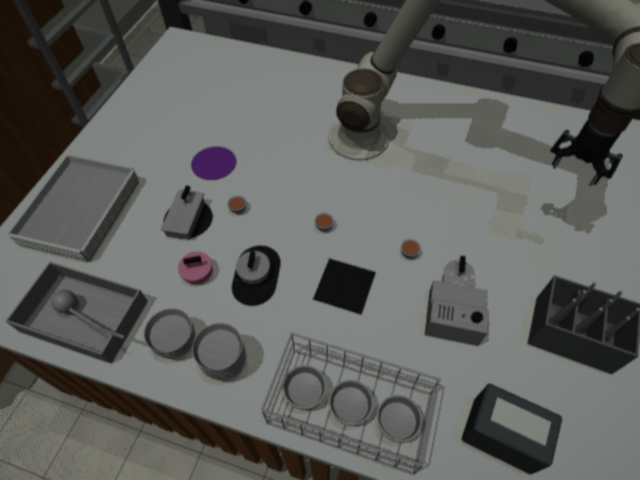

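The top view shows these candidates:
- **Round mats:** the dark one at (478,225) carries the rectangular pan. The purple one at (489,318) is excluded.
- **Round pans:** the steel one at (374,180) is on the oval mat. The pink one at (435,161) is excluded.
- **Oval pan:** at (156,240), in the warmer at (150,195).
- **Square mat:** at (275,198).
- **Dishes:** at (214,261), (320,266) and (429,258).

Next I'll measure and take one confirming crop.

```bash
cat > h.py <<'E'
import numpy as np,cv2,pickle
def cast(d,uv,z):
    uv=np.atleast_2d(np.asarray(uv,float)); R=np.asarray(d["R"]);t=np.asarray(d["t"])
    r=np.c_[(uv[:,0]-d["cx"])/d["fx"],(uv[:,1]-d["cy"])/d["fy"],np.ones(len(uv))]@R
    C=-R.T@t
    return (C+r*((z-C[2])/r[:,2])[:,None])[:,:2]
def cloud(d):
    v,u=np.mgrid[:480,:640]; Z=d["range_z"].astype(float); R=np.asarray(d["R"]);t=np.asarray(d["t"])
    P=np.stack([(u-d["cx"])/d["fx"]*Z,(v-d["cy"])/d["fy"]*Z,Z],-1)-t
    return P@R
E
python3 - <<'E'
from h import *
d=pickle.load(open("pics/top0.pkl","rb")); f=d["frame"]
cv2.imwrite("pics/crop.png",cv2.resize(f[125:345,105:525,::-1],None,fx=1.9,fy=1.9,interpolation=cv2.INTER_CUBIC))
P=cloud(d); W=P[...,2]
hsv=cv2.cvtColor(f,cv2.COLOR_RGB2HSV); V=hsv[...,2]
m=((V<55)).astype(np.uint8)
n,l,s,c=cv2.connectedComponentsWithStats(m)
for i in range(1,n):
    if s[i,4]>25 and 130<c[i][1]<300 and 110<c[i][0]<540:
        pts=np.argwhere(l==i)[:,::-1]; h=np.median(W[l==i])
        print(s[i].tolist(),c[i].round(1),"z",h.round(), [ (np.round(q[0],1),np.round(q[1],1),round(q[2],3)) for z in(3,77) for q in [cv2.minAreaRect(cast(d,pts,z).astype(np.float32))]])
red=((hsv[...,0]<12)&(hsv[...,1]>120)&(V>60)).astype(np.uint8)
n,l,s,c=cv2.connectedComponentsWithStats(red)
for i in range(1,n):
    if s[i,4]>60: print("dish",s[i,4],c[i].round(1),cast(d,c[i],25).round())
# warmer tops
for nm,z0,z1,b in(("box",78,95,(100,150,200,200)),("hood",53,68,(100,150,200,235)),("ovalpan",32,48,(125,210,190,270)),("rect",35,52,(455,180,520,262)),("round",35,52,(345,150,400,205))):
    k=np.zeros_like(W,bool);k[b[1]:b[3],b[0]:b[2]]=1;k&=(W>z0)&(W<z1)
    print(nm,k.sum(),np.median(W[k]).round(1),cv2.minAreaRect(P[k][:,:2].astype(np.float32)))
print("counter z",np.median(W[280:300,250:300]))
E
```

```text
[345, 146, 51, 72, 1683] [366.7 183.2] z 3.0 [(array([ 586.4, -122. ]), array([183.2, 113.4]), 10.909), (array([ 572.1, -113.6]), array([171.3, 106. ]), 10.909)]
[430, 152, 17, 12, 71] [437.6 157.8] z 75.0 [(array([ 645.8, -293. ]), array([10.1, 47.7]), 32.01), (array([ 627.6, -273.5]), array([ 9.4, 44.6]), 32.011)]
[174, 166, 11, 54, 227] [179.3 189.5] z 42.0 [(array([559.6, 355.5]), array([135.7,  19.3]), 7.066), (array([547. , 332.9]), array([126.9,  18.1]), 7.066)]
[373, 169, 7, 18, 83] [375.5 177.7] z 78.0 [(array([ 596.5, -136. ]), array([43.4, 12.7]), 13.281), (array([ 581.6, -126.7]), array([40.6, 11.9]), 13.281)]
[121, 173, 11, 11, 96] [126.  178.1] z 100.0 [(array([596.3, 487.6]), array([25.6, 25.1]), 1.573), (array([581.3, 456.4]), array([24. , 23.5]), 1.573)]
[248, 173, 53, 52, 2661] [274.2 198.2] z 3.0 [(array([544. , 116.4]), array([129.3, 128.1]), 89.862), (array([532.4, 109.3]), array([120.9, 119.8]), 89.862)]
[449, 201, 23, 53, 702] [459.6 228.5] z 4.0 [(array([ 469.2, -339. ]), array([130.2,  45.1]), 7.787), (array([ 462.5, -316.5]), array([121.8,  42.1]), 7.787)]
[
[... 485 characters left out ...]
95. -262.]]
dish 226 [213.9 260.2] [[390. 259.]]
dish 222 [319.7 265.8] [[376.   3.]]
box 1506 86.8 ((580.7432250976562, 410.0263366699219), (65.13858032226562, 136.51644897460938), 5.393781661987305)
hood 1720 60.9 ((546.1118774414062, 407.18731689453125), (129.14419555664062, 137.84600830078125), 5.356081962585449)
ovalpan 1035 40.9 ((445.85614013671875, 389.63177490234375), (99.22492218017578, 137.0105438232422), 14.602184295654297)
rect 1957 43.0 ((476.8668518066406, -390.9406433105469), (150.53118896484375, 81.59701538085938), 8.1611967086792)
round 957 43.3 ((582.6317749023438, -129.6878662109375), (87.07426452636719, 89.49299621582031), 44.701881408691406)
counter z 0.5953852333455221
```

View pics/crop.png

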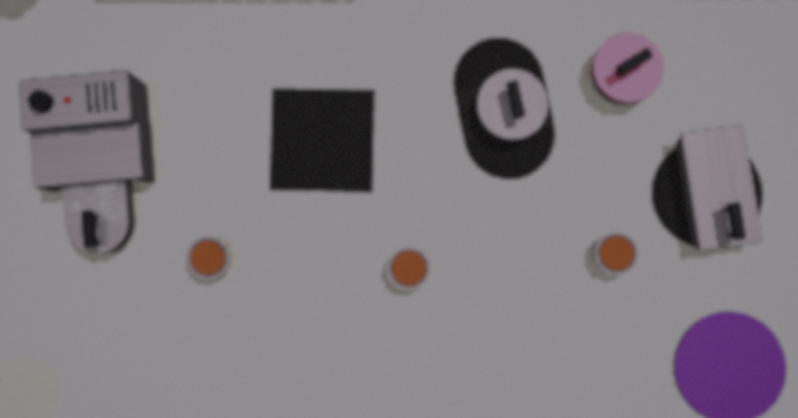

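The crop confirms the choices: steel round pan on the oval mat (crop 510,104), dark round mat under the rectangular pan (708,190), and pink and purple as decoys. Sizes and heights fit.

The plan is round → square mat, oval → oval mat, rect → warmer, round → round mat. First I go above the round pan at about (582,-129), turning +32°.

```bash
python3 -m jog '[[[0.16,-0.3,0],[0,0,0.011],-0.2],[[0.32,-0.6,0],[0,0,0.022],-0.2],[[0.47,-0.9,0],[0,0,0.034],-0.2]]' | tail -3
for i in 1 2 3 4 5 6; do python3 -m jog '[[[0.16,-0.3,0],[0,0,0.011],-0.2],[[0.32,-0.6,0],[0,0,0.022],-0.2],[[0.47,-0.9,0],[0,0,0.034],-0.2]]' >/dev/null; done
python3 -m jog '[[[0.16,-0.3,0],[0,0,0.011],-0.2],[[0.32,-0.6,0],[0,0,0.022],-0.2],[[0.47,-0.9,0],[0,0,0.034],-0.2],[[0.47,-0.9,0],[0,0,0.034],-0.2],[[0.47,-0.9,0],[0,0,0.034],-0.2]]'
python3 - <<'E'
from bench import *
import cv2,numpy as np,pickle
s=read_state();print(s["joints"].round(2))
d=get_image("wrist");pickle.dump(d,open("pics/w1.pkl","wb"));cv2.imwrite("pics/w1.png",d["frame"][:,:,::-1])
E
```

```text
contact_force: [1.3, 0.1, 0.3]
gripper_width: 51.1
grasp_force: 0.0
clock: 2.7
position: [580.3, -130.0, 230.3]
ee_rot: [0.993, 0.117, -0.001, -0.0]
contact_force: [0.4, 1.6, -0.9]
gripper_width: 51.1
grasp_force: 0.0
[ 0.05  0.33 -0.07 -0.   -1.17  1.75]
```

View pics/w1.png

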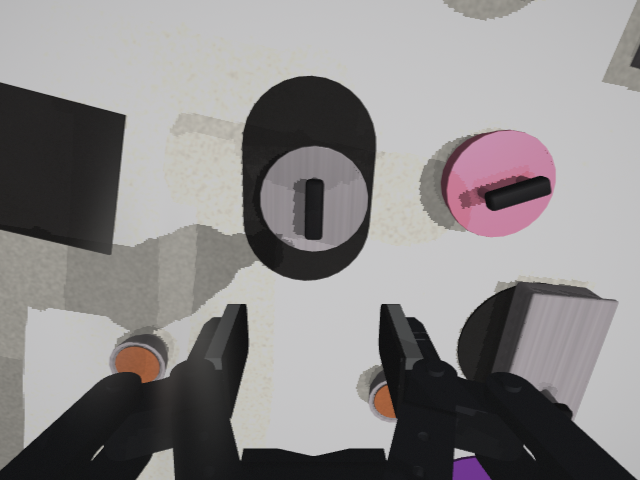

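The wrist view shows the steel round pan's bar at (314,209), midway between the fingers, and the oval mat centred near (310,178). The pink decoy is at (498,187). I'll check these against the calibration.

Run:
```python
from h import *
d=pickle.load(open("pics/w1.pkl","rb")); V=d["frame"].max(2); W=cloud(d)
k=np.zeros((480,640),bool);k[155:255,265:365]=1
m=k&(V<60)&(W[...,2]>70); q=W[m]; print("bar",m.sum(),cv2.minAreaRect(q[:,:2].astype(np.float32)),np.median(q[:,2]))
k=np.zeros((480,640),bool);k[60:300,230:390]=1
k&=(W[...,2]>35)&(W[...,2]<55);print("lid",cv2.minEnclosingCircle(W[k][:,:2].astype(np.float32)))
k=np.zeros((480,640),bool);k[70:285,238:380]=1
pts=np.argwhere(k&(V<50)&(W[...,2]<12))[:,::-1]
print("mat",cv2.minAreaRect(cast(d,pts,3).astype(np.float32)))
```

```text
bar 1031 ((611.97998046875, -122.34257507324219), (100.76156616210938, 13.02196979522705), 11.953569412231445) 79.18325313340067
lid ((584.5023193359375, -128.63803100585938), 45.03164291381836)
mat ((587.4360961914062, -121.4026107788086), (188.8816680908203, 118.92047882080078), 11.101112365722656)
```

Agreement is within 4 mm. Now descend and grip.

```bash
python3 -m jog '[[[0.02,0.01,-0.3],[0,0,0],-0.2],[[0.04,0.01,-0.6],[0,0,-0.01],-0.2],[[0.04,0.01,-0.9],[0,0,-0.01],-0.2]]' >/dev/null
python3 -m jog '[[[0,0,-0.3],[0,0,0],-0.2],[[0,0,-0.6],[0,0,0],-0.2],[[0,0,-0.75],[0,0,0],-0.2],[[0,0,-0.88],[0,0,0],-0.2],[[0,0,-0.88],[0,0,0],-0.2]]'
python3 -m jog '[[[0,0,0],[0,0,0],1],[[0,0,0],[0,0,0],1],[[0,0,0],[0,0,0],1],[[0,0,0],[0,0,0],1],[[0,0,0],[0,0,0],1],[[0,0,0],[0,0,0],1]]'
python3 -m jog '[[[0,0,0.1],[0,0,0],1],[[0,0,0.25],[0,0,0],1],[[0,0,0.4],[0,0,0],1],[[0,0,0.5],[0,0,0],1],[[0,0,0.5],[0,0,0],1]]'
```

```text
clock: 3.55
position: [583.5, -127.6, 51.9]
ee_rot: [0.994, 0.108, -0.002, -0.0]
contact_force: [-0.1, -0.1, -0.1]
gripper_width: 50.9
grasp_force: 0.0
clock: 4.15
position: [585.8, -128.8, 54.6]
ee_rot: [0.994, 0.107, 0.001, 0.0]
contact_force: [1.0, -0.7, 6.0]
gripper_width: 12.9
grasp_force: 62.0
clock: 4.65
position: [585.1, -128.4, 104.3]
ee_rot: [0.994, 0.107, 0.001, -0.0]
contact_force: [0.5, -0.1, -3.0]
gripper_width: 12.8
grasp_force: 60.8
```

```bash
for i in 1 2 3; do python3 -m jog '[[[-0.03,0.2,0],[0,0,0],1],[[-0.07,0.41,0],[0,0,0],1],[[-0.1,0.62,0],[0,0,0],1],[[-0.137,0.817,0],[0,0,0],1]]' >/dev/null; done
python3 -m jog '[[[0,0,-0.05],[0,0,0],1],[[0,0,-0.2],[0,0,0],1],[[0,0,-0.35],[0,0,0],1],[[0,0,-0.44],[0,0,0],1],[[0,0,-0.49],[0,0,0],1],[[0,0,-0.49],[0,0,0],1],[[0,0,-0.49],[0,0,0],1]]'
python3 -m jog '[[[0,0,0],[0,0,0],-0.2],[[0,0,0],[0,0,0],-0.2],[[0,0,0],[0,0,0],-0.2],[[0,0,0],[0,0,0],-0.2],[[0,0,0.2],[0,0,0],-0.2],[[0,0,0.5],[0,0,0],-0.2],[[0,0,0.9],[0,0,0],-0.2]]'
for i in 1 2; do python3 -m jog '[[[-0.2,0.3,0.1],[0,0,-0.01],-0.2],[[-0.35,0.6,0.2],[0,0,-0.02],-0.2],[[-0.5,0.9,0.2],[0,0,-0.03],-0.2]]' >/dev/null; done
python3 -m jog '[[[-0.1,0.35,0],[0,0,0],-0.2],[[-0.2,0.7,0],[0,0,0],-0.2],[[-0.2,0.97,0],[0,0,0],-0.2],[[-0.2,0.97,0],[0,0,0],-0.2],[[-0.2,0.97,0],[0,0,0],-0.2]]'
python3 - <<'E'
from bench import *
import cv2,numpy as np,pickle
from h import *
d=get_image("wrist");pickle.dump(d,open("pics/w2.pkl","wb"))
t=get_image("top");pickle.dump(t,open("pics/t2.pkl","wb"))
cv2.imwrite("pics/w2.png",np.vstack([d["frame"],t["frame"]])[:,:,::-1][::2,::2])
E
```

```text
clock: 6.55
position: [543.2, 115.8, 54.8]
ee_rot: [0.994, 0.107, -0.001, 0.0]
contact_force: [-2.3, -2.3, 2.1]
gripper_width: 12.8
grasp_force: 61.6
clock: 7.25
position: [542.6, 116.2, 143.7]
ee_rot: [0.994, 0.107, -0.002, 0.001]
contact_force: [0.7, 1.5, 0.6]
gripper_width: 51.6
grasp_force: 0.0
clock: 8.35
position: [423.3, 393.9, 183.9]
ee_rot: [0.999, 0.045, -0.0, 0.0]
contact_force: [-0.1, 0.7, 0.1]
gripper_width: 51.1
grasp_force: 0.0
```

View pics/w2.png

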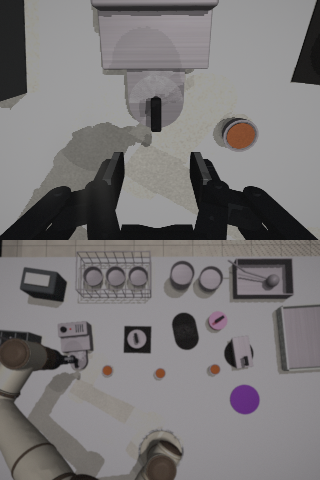

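The wrist half shows the oval pan's bar at about (312,228) at full resolution, between the fingers, with the hood behind it. The top half shows the round pan on the square mat and the oval mat free. Now to measure the bar, the warmer and both mats.

Run:
```python
from h import *
d=pickle.load(open("pics/w2.pkl","rb")); V=d["frame"].max(2); W=cloud(d)
k=np.zeros((480,640),bool);k[180:270,290:335]=1
m=(k&(V<60)&(W[...,2]>60)&(W[...,2]<90)); q=W[m&(W[...,2]>np.percentile(W[m][:,2],50)-3)]; print("bar",m.sum(),cv2.minAreaRect(q[:,:2].astype(np.float32)),np.median(q[:,2]))
k=np.zeros((480,640),bool);k[15:145,180:450]=1;k&=(W[...,2]>54)&(W[...,2]<66);print("hood top",cv2.minAreaRect(W[k][:,:2].astype(np.float32)),np.median(W[k][:,2]))
k=np.zeros((480,640),bool);k[140:265,230:380]=1;k&=(W[...,2]>35)&(W[...,2]<48);q=W[k];a=np.radians(5.4);y=-(q[:,0]-472)*np.sin(a)+(q[:,1]-400)*np.cos(a);x=(q[:,0]-472)*np.cos(a)+(q[:,1]-400)*np.sin(a);print("lid y in warmer",np.percentile(y[x>-40],[1,99]),"xmin",x.min())
t=pickle.load(open("pics/t2.pkl","rb"));V=t["frame"].max(2)
k=np.zeros((480,640),bool);k[140:225,338:404]=1
print("oval mat",cv2.minAreaRect(cast(t,np.argwhere(k&(V<50))[:,::-1],3).astype(np.float32)))
```

```text
bar 1417 ((425.5766906738281, 396.70086669921875), (45.430694580078125, 13.473443031311035), 5.501052379608154) 76.07277321918045
hood top ((517.7630615234375, 405.90960693359375), (68.9316635131836, 136.41326904296875), 5.437068462371826) 61.47793766288125
lid y in warmer [-38.19403481  40.22702212] xmin -75.5783032219299
oval mat ((586.157958984375, -122.1995849609375), (182.6722412109375, 112.91901397705078), 11.663790702819824)
```

```bash
python3 -m jog '[[[0.02,0.02,-0.3],[0,0,0],-0.2],[[0.02,0.02,-0.6],[0,0,0],-0.2],[[0.02,0.02,-0.9],[0,0,0],-0.2]]' >/dev/null
python3 -m jog '[[[0,0,-0.2],[0,0,0],-0.2],[[0,0,-0.42],[0,0,0],-0.2],[[0,0,-0.42],[0,0,0],-0.2],[[0,0,-0.42],[0,0,0],1],[[0,0,-0.42],[0,0,0],1],[[0,0,-0.42],[0,0,0],1],[[0,0,-0.42],[0,0,0],1],[[0,0,-0.42],[0,0,0],1],[[0,0,-0.42],[0,0,0],1]]'
python3 -m jog '[[[0,0,0.02],[0,0,0],1],[[-0.1,-0.01,0.03],[0,0,0],1],[[-0.25,-0.02,0.03],[0,0,0],1],[[-0.4,-0.04,0.03],[0,0,0],1],[[-0.55,-0.05,0.03],[0,0,0],1],[[-0.7,-0.07,0.03],[0,0,0],1],[[-0.85,-0.08,0.03],[0,0,0],1],[[-0.95,-0.09,0.03],[0,0,0],1],[[-0.95,-0.09,0.03],[0,0,0],1]]'
python3 -m jog '[[[0,0,0.1],[0,0,0],1],[[0,0,0.25],[0,0,0],1],[[0,0,0.45],[0,0,0],1],[[0,0,0.65],[0,0,0],1],[[0,0,0.85],[0,0,0],1],[[0,0,1],[0,0,0],1],[[0,0,1],[0,0,0],1]]'
python3 - <<'E'
from bench import *
import cv2,numpy as np,pickle
from h import *
s=read_state();print(s["wrist_torque"])
d=get_image("wrist");pickle.dump(d,open("pics/w3.pkl","wb"));W=cloud(d)
t=get_image("scene")
cv2.imwrite("pics/w3.png",np.vstack([d["frame"][::2,::2],t["frame"][150:390,320:]])[:,:,::-1])
E
```

```text
clock: 9.65
position: [426.3, 396.3, 54.0]
ee_rot: [0.999, 0.045, 0.001, -0.001]
contact_force: [0.2, -1.5, 6.0]
gripper_width: 12.5
grasp_force: 60.4
clock: 10.55
position: [329.2, 386.3, 55.4]
ee_rot: [0.999, 0.045, -0.0, 0.0]
contact_force: [0.4, -0.1, -2.9]
gripper_width: 12.1
grasp_force: 59.2
clock: 11.25
position: [332.1, 388.3, 158.3]
ee_rot: [0.999, 0.044, 0.002, -0.003]
contact_force: [0.3, 0.6, -3.0]
gripper_width: 12.5
grasp_force: 59.2
[0.05169513 0.0970594  0.03517801]
```

View pics/w3.png

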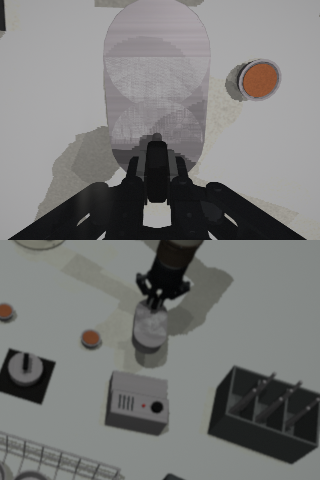

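```bash
python3 - <<'E'
from h import *
d=pickle.load(open("pics/w3.pkl","rb"));W=cloud(d)
k=np.zeros((480,640),bool);k[20:240,230:400]=1
q=W[k&(W[...,2]>90)&(W[...,2]<200)];a,*_=np.linalg.lstsq(np.c_[q[:,:2]-q[:,:2].mean(0),np.ones(len(q))],q[:,2],rcond=None);print("slope",a,len(q))
E
for i in 1 2 3 4 5 6; do python3 -m jog '[[[0.06,-0.16,0],[0,0,0.002],1],[[0.13,-0.33,0],[0,0,0.004],1],[[0.2,-0.5,0],[0,0,0.006],1],[[0.28,-0.68,0],[0,0,0.007],1],[[0.351,-0.865,0],[0,0,0.0085],1]]' >/dev/null; done
python3 -m jog '[[[0,0,0],[0,0,0],1],[[0,0,-0.15],[0,0,0],1],[[0,0,-0.35],[0,0,0],1],[[0,0,-0.55],[0,0,0],1],[[0,0,-0.7],[0,0,0],1],[[0,0,-0.7],[0,0,0],1],[[0,0,-0.7],[0,0,0],1]]'
python3 - <<'E'
from bench import *
from h import *
d=get_image("wrist");pickle.dump(d,open("pics/w4.pkl","wb"))
cv2.imwrite("pics/w4.png",d["frame"][:,:,::-1])
E
```

```text
slope [-2.01420234e-03  3.99068703e-03  1.45500387e+02] 37032
clock: 15.05
position: [540.7, -132.5, 85.0]
ee_rot: [0.995, 0.098, -0.001, 0.0]
contact_force: [0.1, 0.3, -2.5]
gripper_width: 12.6
grasp_force: 59.2
```

View pics/w4.png

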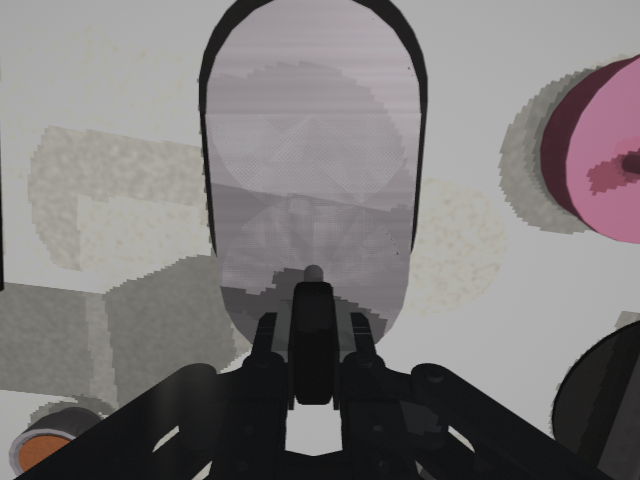

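The held oval pan is level (slope 0.004) and lined up along the mat, with even dark margins on both sides. Lower it with a 2 mm correction, release, and go up towards the rectangular pan.

```bash
python3 -m jog '[[[0.02,0.02,-0.1],[0,0,0],1],[[0.02,0.02,-0.2],[0,0,0],1],[[0.02,0.02,-0.26],[0,0,0],1],[[0.02,0.02,-0.29],[0,0,0],1],[[0.02,0.02,-0.29],[0,0,0],1],[[0.02,0.02,-0.29],[0,0,0],1]]'
python3 -m jog '[[[0,0,0],[0,0,0],-0.2],[[0,0,0],[0,0,0],-0.2],[[0,0,0],[0,0,0],-0.2],[[0,0,0],[0,0,0],-0.2],[[0,0,0.2],[0,0,0],-0.2],[[0,0,0.5],[0,0,0],-0.2],[[0,0,0.9],[0,0,0],-0.2]]'
for i in 1 2 3; do python3 -m jog '[[[-0.12,-0.3,0.05],[0,0,-0.003],-0.2],[[-0.25,-0.6,0.1],[0,0,-0.006],-0.2],[[-0.363,-0.875,0.12],[0,0,-0.008],-0.2]]' >/dev/null; done
python3 -m jog '[[[0,0,0],[0,0,0],-0.2],[[0,0,0],[0,0,0],-0.2]]'
python3 - <<'E'
from bench import *
from h import *
s=read_state();print(s["joints"].round(2))
d=get_image("wrist");pickle.dump(d,open("pics/w5.pkl","wb"))
t=get_image("top");pickle.dump(t,open("pics/t5.pkl","wb"))
cv2.imwrite("pics/w5.png",np.hstack([d["frame"][::2,::2],t["frame"][125:365,240:560]])[:,:,::-1])
P=cloud(t)
k=np.zeros((480,640),bool);k[140:225,338:404]=1;k&=(P[...,2]>36)&(P[...,2]<50)
print("oval lid",k.sum(),cv2.minAreaRect(P[k][:,:2].astype(np.float32)))
E
```

```text
clock: 15.7
position: [542.6, -130.4, 57.0]
ee_rot: [0.995, 0.098, -0.001, 0.0]
contact_force: [-4.2, 0.3, 5.6]
gripper_width: 12.9
grasp_force: 60.4
clock: 16.4
position: [542.1, -130.4, 145.6]
ee_rot: [0.995, 0.098, -0.002, -0.0]
contact_force: [0.9, -0.2, 0.3]
gripper_width: 50.9
grasp_force: 0.0
clock: 17.5
position: [434.0, -393.2, 182.0]
ee_rot: [0.997, 0.072, -0.0, -0.0]
contact_force: [0.2, -0.4, -0.7]
gripper_width: 51.5
grasp_force: 0.0
[-0.46  0.36 -0.16 -0.   -1.05  2.18]
oval lid 1688 ((583.9559326171875, -121.99891662597656), (148.62149047851562, 80.2957534790039), 11.666377067565918)
```

View pics/w5.png

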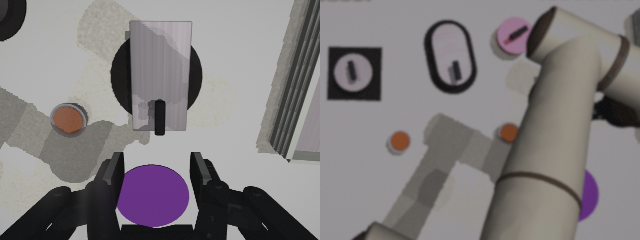

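The oval pan is placed within about 2 mm of its mat. The wrist view shows the rectangular pan's bar at (320,235) full-res over the dark round mat. Measure it.

Run:
```python
from h import *
d=pickle.load(open("pics/w5.pkl","rb")); V=d["frame"].max(2); W=cloud(d)
k=np.zeros((480,640),bool);k[185:285,295:345]=1
m=k&(V<60)&(W[...,2]>60)&(W[...,2]<95); q=W[m&(W[...,2]>np.median(W[m][:,2])-3)]; print("bar",len(q),cv2.minAreaRect(q[:,:2].astype(np.float32)),np.median(q[:,2]))
k=np.zeros((480,640),bool);k[30:270,240:400]=1;k&=(W[...,2]>38)&(W[...,2]<52);print("lid",cv2.minAreaRect(W[k][:,:2].astype(np.float32)))
k=np.zeros((480,640),bool);k[60:240,210:415]=1
k&=(V<50)&(W[...,2]<8);c=cast(d,np.argwhere(k)[:,::-1],3).astype(np.float32);print("round mat",cv2.minEnclosingCircle(c))
```

```text
bar 1350 ((434.5614013671875, -395.8563232421875), (44.80626678466797, 12.90032958984375), 8.059737205505371) 79.0779190153786
lid ((478.493408203125, -390.19024658203125), (149.96963500976562, 80.2929916381836), 7.7551751136779785)
round mat ((474.96514892578125, -385.0484924316406), 71.65670013427734)
```

```bash
python3 -m jog '[[[0,-0.02,-0.3],[0,0,0],-0.2],[[0,-0.02,-0.6],[0,0,0],-0.2],[[0,-0.02,-0.9],[0,0,0],-0.2]]' >/dev/null
python3 -m jog '[[[0,0,-0.2],[0,0,0],-0.2],[[0,0,-0.37],[0,0,0],-0.2],[[0,0,-0.37],[0,0,0],-0.2],[[0,0,-0.37],[0,0,0],1],[[0,0,-0.37],[0,0,0],1],[[0,0,-0.37],[0,0,0],1],[[0,0,-0.37],[0,0,0],1],[[0,0,-0.37],[0,0,0],1],[[0,0,-0.37],[0,0,0],1]]'
python3 -m jog '[[[0,0,0.1],[0,0,0],1],[[0,0,0.25],[0,0,0],1],[[0,0,0.45],[0,0,0],1],[[0,0,0.65],[0,0,0],1],[[0,0,0.85],[0,0,0],1],[[0,0,1],[0,0,0],1],[[0,0,1],[0,0,0],1]]'
for i in 1 2 3 4 5; do python3 -m jog '[[[0,0.18,0.02],[0,0,0],1],[[0,0.38,0.02],[0,0,-0.001],1],[[0,0.58,0.02],[0,0,-0.002],1],[[0,0.78,0.02],[0,0,-0.003],1],[[0,0.98,0.02],[0,0,-0.003],1]]' >/dev/null; done
for i in 1 2 3; do python3 -m jog '[[[-0.06,0.18,0],[0,0,0],1],[[-0.13,0.38,0],[0,0,-0.001],1],[[-0.2,0.58,0],[0,0,-0.002],1],[[-0.27,0.78,0],[0,0,-0.003],1],[[-0.34,0.97,0],[0,0,-0.003],1]]' >/dev/null; done
python3 -m jog '[[[0,0,0],[0,0,0],1],[[0,0,-0.15],[0,0,0],1],[[0,0,-0.35],[0,0,0],1],[[0,0,-0.55],[0,0,0],1],[[0,0,-0.75],[0,0,0],1],[[0,0,-0.85],[0,0,0],1],[[0,0,-0.85],[0,0,0],1],[[0,0,-0.85],[0,0,0],1]]'
python3 - <<'E'
from bench import *
from h import *
d=get_image("wrist");pickle.dump(d,open("pics/w6.pkl","wb"));W=cloud(d)
k=np.zeros((480,640),bool);k[20:240,230:400]=1
q=W[k&(W[...,2]>62)&(W[...,2]<200)]
if len(q): a,*_=np.linalg.lstsq(np.c_[q[:,:2]-q[:,:2].mean(0),np.ones(len(q))],q[:,2],rcond=None);print("slope",a,len(q))
cv2.imwrite("pics/w6.png",d["frame"][:,:,::-1])
E
```

```text
clock: 18.8
position: [435.4, -395.7, 56.6]
ee_rot: [0.997, 0.073, 0.001, 0.001]
contact_force: [1.3, -0.3, 5.4]
gripper_width: 12.8
grasp_force: 62.8
clock: 19.5
position: [434.2, -394.8, 156.5]
ee_rot: [0.997, 0.073, 0.001, 0.0]
contact_force: [0.3, -0.4, -3.7]
gripper_width: 12.7
grasp_force: 61.6
clock: 24.3
position: [332.5, 386.3, 80.7]
ee_rot: [0.999, 0.048, 0.0, -0.0]
contact_force: [1.1, 1.1, -3.6]
gripper_width: 12.6
grasp_force: 61.5
slope [-5.85104417e-03 -7.18184620e-03  6.80552292e+01] 37266
```

View pics/w6.png

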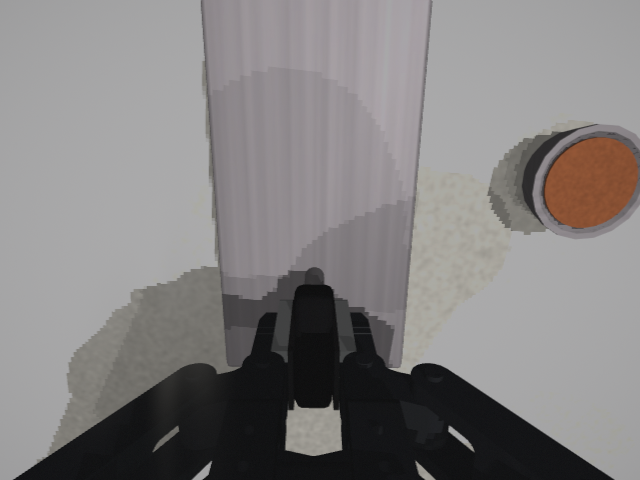

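The pan is level, clear of the left dish, and its underside is about 27 mm above the counter. Lower to about 3 mm and slide in.

```bash
python3 -m jog '[[[0,0.01,-0.08],[0,0,-0.001],1],[[0,0.01,-0.16],[0,0,-0.001],1],[[0,0.01,-0.22],[0,0,-0.001],1],[[0,0.01,-0.24],[0,0,-0.001],1],[[0,0.01,-0.24],[0,0,-0.001],1]]'
python3 -m jog '[[[0.08,0.01,0],[0,0,0],1],[[0.18,0.02,0],[0,0,0],1],[[0.28,0.03,0],[0,0,0],1],[[0.38,0.04,0],[0,0,0],1],[[0.48,0.05,0],[0,0,0],1],[[0.58,0.06,0],[0,0,0],1],[[0.68,0.07,0],[0,0,0],1],[[0.76,0.07,0],[0,0,0],1],[[0.82,0.08,0],[0,0,0],1],[[0.82,0.08,0],[0,0,0],1]]'
python3 -m jog '[[[0.04,0,0],[0,0,0],1],[[0.08,0.01,0],[0,0,0],1],[[0.12,0.01,0],[0,0,0],1],[[0.12,0.01,0],[0,0,0],1]]'
```

```text
clock: 24.85
position: [332.2, 386.8, 55.8]
ee_rot: [0.999, 0.047, -0.0, 0.001]
contact_force: [0.0, 0.7, -4.4]
gripper_width: 12.5
grasp_force: 61.5
clock: 25.85
position: [415.1, 395.3, 56.2]
ee_rot: [0.999, 0.046, 0.0, -0.0]
contact_force: [0.0, -0.6, -3.6]
gripper_width: 12.8
grasp_force: 61.5
clock: 26.25
position: [426.8, 396.3, 56.4]
ee_rot: [0.999, 0.047, 0.0, -0.0]
contact_force: [-0.1, -0.2, -3.3]
gripper_width: 12.3
grasp_force: 61.5
```

Free motion with no jamming. Creep on to feel for the stop, then set down.

```bash
python3 -m jog '[[[0.02,0,0],[0,0,0],1],[[0.04,0,0],[0,0,0],1],[[0.04,0,0],[0,0,0],1]]'
python3 -m jog '[[[-0.005,0,-0.01],[0,0,0],1],[[-0.005,0,-0.02],[0,0,0],1],[[-0.005,0,-0.025],[0,0,0],1],[[-0.005,0,-0.025],[0,0,0],1]]'
```

```text
clock: 26.55
position: [430.6, 396.2, 56.4]
ee_rot: [0.999, 0.047, 0.0, -0.0]
contact_force: [-0.2, -0.6, -3.6]
gripper_width: 12.6
grasp_force: 61.5
clock: 26.95
position: [429.7, 396.1, 54.0]
ee_rot: [0.999, 0.047, -0.0, 0.0]
contact_force: [-0.9, -0.3, -2.2]
gripper_width: 12.5
grasp_force: 61.9
```

```bash
python3 -m jog '[[[0,0,-0.01],[0,0,0],1],[[0,0,-0.01],[0,0,0],1],[[0,0,-0.01],[0,0,0],-0.2],[[0,0,-0.01],[0,0,0],-0.2],[[0,0,-0.01],[0,0,0],-0.2],[[0,0,-0.01],[0,0,0],-0.2],[[0,0,0.2],[0,0,0],-0.2],[[0,0,0.5],[0,0,0],-0.2],[[0,0,0.9],[0,0,0],-0.2]]'
for i in 1 2 3; do python3 -m jog '[[[0.12,-0.3,0.05],[0,0,0.006],-0.2],[[0.25,-0.6,0.1],[0,0,0.012],-0.2],[[0.378,-0.933,0.12],[0,0,0.019],-0.2]]' >/dev/null; done
python3 -m jog '[[[0,0,0],[0,0,0],-0.2],[[0,0,0],[0,0,0],-0.2]]'
python3 - <<'E'
from bench import *
from h import *
d=get_image("wrist");pickle.dump(d,open("pics/w7.pkl","wb"))
t=get_image("top");pickle.dump(t,open("pics/t7.pkl","wb"));P=cloud(t)
V=d["frame"].max(2);W=cloud(d);k=np.zeros((480,640),bool);k[100:300,220:420]=1
m=k&(W[...,2]>70)&(V<70)&(W[...,2]<90);print("bar",m.sum(),cv2.minAreaRect(W[m][:,:2].astype(np.float32)))
m=k&(W[...,2]>38)&(W[...,2]<50);print("lid",cv2.minEnclosingCircle(W[m][:,:2].astype(np.float32)))
V=t["frame"].max(2);k=np.zeros((480,640),bool);k[190:262,440:515]=1
m=k&(V<50)&(P[...,2]<15);c=cast(t,np.argwhere(m)[:,::-1],3).astype(np.float32);print("mat",cv2.minEnclosingCircle(c))
k=np.zeros((480,640),bool);k[200:265,130:190]=1;a=np.radians(5.4)
q=P[k&(P[...,2]>34)&(P[...,2]<47)]-[472.2,399.8,0];print("rect xmin, y",np.percentile(q[:,0]*np.cos(a)+q[:,1]*np.sin(a),[1]),np.percentile(-q[:,0]*np.sin(a)+q[:,1]*np.cos(a),[2,98]))
cv2.imwrite("pics/w7.png",np.vstack([d["frame"][::2,::2],t["frame"][140:300,105:425][:,:]])[:,:,::-1])
E
```

```text
clock: 27.85
position: [429.2, 395.2, 143.1]
ee_rot: [0.999, 0.047, -0.001, 0.002]
contact_force: [0.0, 0.5, 0.1]
gripper_width: 51.1
grasp_force: 0.0
clock: 28.95
position: [543.5, 115.5, 179.7]
ee_rot: [0.994, 0.105, 0.0, -0.0]
contact_force: [-0.6, 0.1, -0.2]
gripper_width: 51.2
grasp_force: 0.0
bar 1433 ((542.5296020507812, 116.32694244384766), (45.791358947753906, 13.175487518310547), 11.65672779083252)
lid ((542.1544189453125, 116.18296813964844), 45.05360794067383)
mat ((474.2755432128906, -385.0186767578125), 68.823974609375)
rect xmin, y [12.8038401] [-68.67033352 -66.80760993]
```

View pics/w7.png

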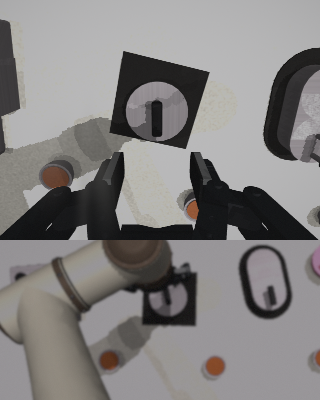

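The wrist view shows the round pan at (314,222) full-res, midway between the fingers. The arm hides the warmer, so I'll check that later. Grip the round pan and carry it to the round mat at (475,-385).

```bash
python3 -m jog '[[[0,0,-0.3],[0,0,0],-0.2],[[0,0,-0.6],[0,0,0],-0.2],[[0,0,-0.9],[0,0,0],-0.2]]' >/dev/null
python3 -m jog '[[[0,0,-0.2],[0,0,0],-0.2],[[0,0,-0.35],[0,0,0],-0.2],[[0,0,-0.35],[0,0,0],-0.2],[[0,0,-0.35],[0,0,0],1],[[0,0,-0.35],[0,0,0],1],[[0,0,-0.35],[0,0,0],1],[[0,0,-0.35],[0,0,0],1],[[0,0,-0.35],[0,0,0],1],[[0,0,-0.35],[0,0,0],1]]'
python3 -m jog '[[[0,0,0.1],[0,0,0],1],[[0,0,0.25],[0,0,0],1],[[0,0,0.45],[0,0,0],1],[[0,0,0.65],[0,0,0],1],[[0,0,0.85],[0,0,0],1],[[0,0,1],[0,0,0],1],[[0,0,1],[0,0,0],1]]'
for i in 1 2 3 4 5 6; do python3 -m jog '[[[-0.02,-0.16,0.01],[0,0,0],1],[[-0.04,-0.33,0.01],[0,0,0],1],[[-0.07,-0.5,0.01],[0,0,0],1],[[-0.09,-0.67,0.01],[0,0,0],1],[[-0.113,-0.834,0.01],[0,0,0],1]]' >/dev/null; done
python3 -m jog '[[[0,0,0],[0,0,0],1],[[0,0,-0.15],[0,0,0],1],[[0,0,-0.35],[0,0,0],1],[[0,0,-0.55],[0,0,0],1],[[0,0,-0.75],[0,0,0],1],[[0,0,-0.85],[0,0,0],1],[[0,0,-0.85],[0,0,0],1],[[0,0,-0.85],[0,0,0],1]]'
```

```text
clock: 30.25
position: [544.0, 116.4, 55.8]
ee_rot: [0.994, 0.106, 0.001, -0.0]
contact_force: [-0.7, -1.1, 5.3]
gripper_width: 12.5
grasp_force: 62.9
clock: 30.95
position: [543.7, 116.5, 156.5]
ee_rot: [0.994, 0.106, 0.001, -0.001]
contact_force: [-0.5, -0.5, -3.7]
gripper_width: 12.1
grasp_force: 61.7
clock: 34.75
position: [476.1, -384.5, 76.5]
ee_rot: [0.994, 0.107, 0.0, 0.0]
contact_force: [0.7, -0.7, -2.4]
gripper_width: 12.3
grasp_force: 61.6
```

Lower to 55.5 and release, then back off to a place that clears the top view.

```bash
python3 -m jog '[[[0,0,-0.08],[0,0,0],1],[[0,0,-0.15],[0,0,0],1],[[0,0,-0.19],[0,0,0],1],[[0,0,-0.21],[0,0,0],1],[[0,0,-0.21],[0,0,0],1],[[0,0,-0.21],[0,0,0],1]]'
python3 -m jog '[[[0,0,0],[0,0,0],-0.2],[[0,0,0],[0,0,0],-0.2],[[0,0,0],[0,0,0],-0.2],[[0,0,0],[0,0,0],-0.2],[[0,0,0.2],[0,0,0],-0.2],[[0,0,0.5],[0,0,0],-0.2],[[0,0,0.9],[0,0,0],-0.2]]'
for i in 1 2; do python3 -m jog '[[[-0.2,-0.2,0.2],[0,0,0],-0.2],[[-0.4,-0.4,0.3],[0,0,0],-0.2],[[-0.7,-0.6,0.3],[0,0,0],-0.2]]' >/dev/null; done
python3 -m jog '[[[0,0,0],[0,0,0],-0.2],[[0,0,0],[0,0,0],-0.2]]'
python3 - <<'E'
from bench import *
from h import *
t=get_image("top");s=get_image("scene");P=cloud(t)
def reg(a,b,c,e,z0,z1):
    k=np.zeros((480,640),bool);k[b:e,a:c]=1;return P[k&(P[...,2]>z0)&(P[...,2]<z1)]
q=reg(445,195,512,258,38,50);print("round",cv2.minEnclosingCircle(q[:,:2].astype(np.float32)))
q=reg(338,140,404,225,38,50);print("oval",cv2.minAreaRect(q[:,:2].astype(np.float32)))
a=np.radians(5.4);q=reg(130,205,190,270,33,47)-[472.2,399.8,0];x=q[:,0]*np.cos(a)+q[:,1]*np.sin(a);y=-q[:,0]*np.sin(a)+q[:,1]*np.cos(a)
k=x<5;print("rect front x",np.percentile(x,1),"y",np.percentile(y[k],[2,98]),"z",np.median(q[:,2]))
cv2.imwrite("pics/end.png",np.vstack([t["frame"][120:360,100:550],s["frame"][120:360,110:560]])[:,:,::-1])
E
```

```text
clock: 35.35
position: [475.3, -384.4, 55.9]
ee_rot: [0.994, 0.106, -0.0, 0.0]
contact_force: [-2.6, -0.3, 5.0]
gripper_width: 12.7
grasp_force: 62.8
clock: 36.05
position: [474.4, -383.6, 143.8]
ee_rot: [0.994, 0.106, -0.002, -0.001]
contact_force: [0.7, -0.7, -0.7]
gripper_width: 50.8
grasp_force: 0.0
clock: 36.85
position: [334.9, -504.5, 204.6]
ee_rot: [0.994, 0.105, 0.0, -0.0]
contact_force: [0.5, 0.2, -0.2]
gripper_width: 51.1
grasp_force: 0.0
round ((471.16552734375, -385.4373779296875), 45.47602844238281)
oval ((584.1290283203125, -122.14850616455078), (148.96461486816406, 80.7303695678711), 11.551233291625977)
rect front x -75.22717881420114 y [-39.72552247  37.86698717] z 40.95801632867217
```

View pics/end.png

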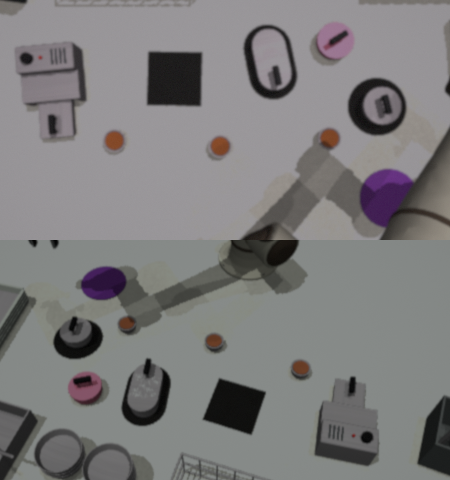

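The final views show the rectangular pan in the warmer (x≈0, y≈-1 mm), the oval pan about 2 mm off its mat's middle and the round pan about 3 mm off. The dishes and decoys look unmoved.

```bash
python3 -c "
from bench import job_done
print(job_done())"
```

```text
the job is handed in; nothing more can be done
None
```

I handed the job in at about 37 s: by the last camera check the rectangular pan is home in the warmer, the oval and round pans are within about 3 mm of their mats' middles, and the dishes look unmoved, but no verdict came back.

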